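# Take the length of a steel angle piece with a tape measure and lock it

### The job

Measure the steel angle piece on the bench with the grey tape measure: hook the tape's end over the outside of the upturned lip and draw the case straight back along the piece, against the spring, past its other end. Stand the case on the bench there with its nose pulled up flush against that end and let go of it. Then press the black thumb lock on top of the case fully down, and leave the tape locked, standing and still hooked on, without shifting the things round about.

Things in the scene. Friction and masses are not known exactly. Their poses are not given: they have to be found in the camera images.
- angle_piece: Bare steel angle, fixed to the bench with flush screws. Flat leg 130 mm long (x), 60 mm wide (y), 5 mm thick; at the +x end a 5 mm thick lip turns up, top 19 mm above the bench. Origin: centre of the leg's underside, on the bench; z up. Lip's outer face at x = +65 mm, inner face at +60 mm; plain end of the leg at x = -65 mm.
- tape_grip (a point): Where to grip the loose grey tape measure across its width: 8 mm behind mid-length, 40 mm above its underside. Standing case 84 mm long (x), 34 mm wide (y), 66 mm tall, about 0.27 kg. x points out of the nose, z up. The nose, a flat upright face, is 50 mm ahead of this point; the stiff blade leaves it straight, its underside 20.5 mm above the case's underside.
- tape_nose (a point): Foot of the case's nose face, 2.5 mm above the underside of the case, mid-width; same axes as tape_grip.
- hook (a point): Lowest point of the case-facing side of the steel hook at the blade's end, mid-width; same axes. The hook is a plate 3 mm thick, 22 mm wide, reaching 18 mm below the blade, its lower edge 2.5 mm above the level of the case's underside. With the blade home there is an open gap of 16 mm between hook and nose.
- blade (a joint): How far the blade is drawn out, m: 0 home (start) to 0.135. A spring pulls it home with 2.8 to 3.3 N, stronger than the standing case's friction on the bench: let go, the case is drawn forward up to the piece. With the hook on the lip and the nose against the plain end it reads about 0.114.
- lock_top (a point): Middle of the top of the black ribbed thumb lock (24 x 18 mm) on top of the case, 75 mm above the case's underside when up, 4 mm ahead of the middle of the case.
- lock (a joint): How far the lock is pressed, m: 0 up (free, start) to 0.006 fully down. It takes 3 to 8 N, stays where it is left, and when down clamps the blade; it must be up while the blade is drawn. Beyond 0.0045 counts as down.
- grease_tin: Bystander: round tin, 69 mm across, 54 mm tall; origin at the centre of its underside.
- wood_block: Bystander: wooden block 55 x 110 x 32 mm; origin at the centre of its underside.
- spanner: Bystander: flat spanner 194 mm long, 40 mm wide, 8 mm thick; origin at the centre of its underside.
Things that resemble listed ones, but are neither listed nor needed, are in the scene too. What is shaped like the part that bears tape_grip but pink is not meant.

How it is judged (in metres and radians):
On the way, in this order (a step that is already met when the one before it is completed fails the run):
1. the hook is on the outside of the lip and the blade is drawn out more than 40 mm, with the lock still up (x of hook in the frame of angle_piece between 0.06 and 0.07 m and z of hook in the frame of angle_piece below 0.015 m and y of hook in the frame of angle_piece between -0.025 and 0.025 m and value of joint blade above 0.04 m and value of joint lock below 0.002 m), for 0.1 s.
2. still hooked, the case stands on the bench with its nose against the plain end, let go, with the lock still up (x of hook in the frame of angle_piece between 0.06 and 0.07 m and z of hook in the frame of angle_piece below 0.015 m and y of hook in the frame of angle_piece between -0.025 and 0.025 m and x of tape_nose in the frame of angle_piece between -0.069 and -0.062 m and z of tape_nose in the frame of angle_piece below 0.0055 m and angle between tape_grip's own z axis and vertical below 0.08 rad and angle between the x axis of tape_grip and the x axis of angle_piece, either way round below 0.14 rad and value of joint lock below 0.002 m and contact force between the fingers and tape below 0.2 N), for 0.2 s.
At the end, for the whole second after the job is handed in: Hook on the lip's outer face (within 5 mm, edge 4 mm or more below the lip's top); case upright on the bench, in line (8 degrees), nose within 4 mm of the plain end; lock pressed over 4.5 mm; tin, block and spanner within 30 mm of their start (x of hook in the frame of angle_piece between 0.06 and 0.07 m and z of hook in the frame of angle_piece below 0.015 m and y of hook in the frame of angle_piece between -0.025 and 0.025 m and x of tape_nose in the frame of angle_piece between -0.069 and -0.062 m and z of tape_nose in the frame of angle_piece below 0.0055 m and angle between tape_grip's own z axis and vertical below 0.08 rad and angle between the x axis of tape_grip and the x axis of angle_piece, either way round below 0.14 rad and value of joint lock above 0.0045 m and distance of each of grease_tin, wood_block, spanner from where it was at the start of the episode below 0.03 m); the robot touches nothing.
It fails at once if the tin, the block or the spanner is shifted by more than 30 mm (distance of any of grease_tin, wood_block, spanner from where it was at the start of the episode above 0.03 m).
It also fails if it takes over 48 s, if anything falls off the work surface, if the arm or the gripper's body presses on something with over 40 N, if the wrist force passes 120 N, or if a joint passes its speed limit or range.

### The arm

A 6-joint arm with a two-finger parallel gripper is mounted at the origin on a cart in front of the work surface, level with it; the furniture and walls round the work are solid. World frame = base frame: x ahead of the robot, y to its left, z up, the work surface at z = 0. Lengths are in m, angles in degrees, forces in N, time in s.
With the tool pointing down it reaches from about 0.375 to 0.9 m from the base axis. Payload 3.1 kg.
Tool frame: the origin (TCP) lies at the very end of the fingers, on their centre line; the grasp point (between the pads) lies 19 mm behind it; z points along the fingers, y is the direction in which the jaws open and shut (so a half turn about z gives the same grasp; the last joint's range is limited). The gripper opens to 87 mm and grips with 3 to 60 N. Pads are 19 mm wide; open, the fingers measure 117 mm over their backs; the gripper's body (75 mm by 190 mm) begins 51 mm behind the grasp point.
Start: joints at [-87.405, 30.224, 82.088, -0, 67.689, -10.227], TCP at [0.139, -0.609, 0.188] pointing down, gripper open.
Joint ranges: [-176.69, 176.69], [-43.24, 126.21], [12.49, 139.97], [-82, 262], [0, 151.66], [-163.58, 163.58]. Speed limits (degrees/s): [159.86, 159.86, 180, 180, 180, 180].

### API

Orientations are given as a 3x3 rotation matrix whose columns are the frame's x, y, z axes.
In Python, from rig import readout, capture, camera_model, bot, spot_in, regions_of gives the robot as it stands.
- The arm moves only by the tool send_rows, never from a script. Its argument "moves" is a list that holds one entry, the list of rows, each a list of 7 numbers: the turn, a rotation vector about the tool's x, y, z in degrees, then the shift along the tool's x, y, z in cm, then the opening, from -1 (shut) to 1 (fully open). A call has exactly 5 rows; each row shifts and turns the commanded pose from where the row before left it, along the tool's axes as they then stand; what a row does not reach is not made up. A row lasts 1/10 s, in which the tool goes at most 50 mm and 8.59 degrees, less where a joint would pass 70% of its speed; a pose out of reach is approached as far as the arm can. A call with a gripper value outside its range is refused whole. The fingers move at their own pace and stop on an object; the grip force is fixed at half the most. Time passes only in rows, so rows that do not move let the fingers close, or fill a call up. It gives the time, the measured TCP pose, the force and the opening at its end, in the units of the state.
- readout.read_state(): the state, without advancing time (a new reading comes with each control period).
- capture(name): name is "side" or "top" or "wrist"; returns the picture (384x512x3 uint8, blue, green, red); there is no depth.
- camera_model(name): a dict with "camera_matrix" (3x3 intrinsics, pixels), "k1" (the pictures are not rectified: a ray, as slopes to the right and down, at radius r is drawn at 1 + k1 r^2 times it, then the intrinsics apply), "pose" (4x4, takes a point from camera to world coordinates). Camera axes: x right, y up, looking along -z (the intrinsics and any distortion apply to the point x, -y, -z); pixel columns grow to the right and rows downward; lengths in m; the calibration is good to about 2 mm. A picture is of the moment at which its call begins: read the wrist's pose just before it. camera_model takes no time and is no camera call; for the wrist camera it gives the pose at the moment of the call.
- bot.hand_in(): hands the job in, once; it reports no verdict.
Trained networks look in the newest picture that a camera, given by its name, has taken for a name from the list of things; names that differ only in an ending like _2 or _b are one class to them, and where a whole thing is asked for, a point or a joint stands for the part that bears it (a point fixed in the world has none). Each returns a list of dicts, best first, with "p" (0 to 1); they miss things now and then, are a little off and sometimes report something else, mostly with a low value. They report only what shows in the picture. A call takes as long as a camera call. They do not tell look-alikes from the thing itself.
- spot_in(camera, thing): "location" ([x, y, z] in m, in world coordinates, good to about 4 mm: the middle of the surface that is visible of it).
- regions_of(camera, thing): "mask" (384x512 bool, what is visible of it).
The state is a dict: "time_s": time; "joint_positions": joint angles; "qvel": joint speeds; "tau": joint torques, N m; "position": TCP position; "tcp_rot": TCP orientation; "force": force on the tool from outside, world axes, zero at the start; "moment": the same for the moment, N m; "opening": opening from 0.0 (shut) to 1.0 (fully open).
Only numpy, scipy, OpenCV 4.12 (cv2) and the standard library are available. Lean on these libraries where they do the work, as an engineer would, in place of code of your own. Each camera call takes 0.05 s, during which the arm holds its last target. There are 200 camera calls.

## Working session

There is one attempt and no reset: what is moved stays moved. The work goes in short steps, Python scripts to look and compute and a tool call to move; the robot and the scene stay as the last step left them, time stands still between calls to the robot, and variables do not carry over. Pictures are saved under pics/ and viewed, about 8 in all and at most 12, crops included, and the job is handed in when it is done.

Besides the shell and the picture viewer there is one more tool, called after "Request:" as a command line: name --argument value ..., lists and objects as JSON in quotes. send_rows: Moves the arm, as the interface text tells. Its arguments: {"type":"object","properties":{"moves":{"type":"array","items":{"type":"array","items":{"type":"array","items":{"type":"number"}}}}},"required":["moves"]}

```bash
ls; mkdir -p pics; cat > h.py <<'E'
import numpy as np, cv2
from rig import readout, capture, camera_model, bot, spot_in, regions_of
def ray(m,u,v):
    K=m["camera_matrix"]; K=np.array(K); P=np.array(m["pose"])
    d=np.array([(u-K[0,2])/K[0,0],(v-K[1,2])/K[1,1]]); s=d.copy()
    for _ in range(20): s=d/(1+m["k1"]*(s@s))
    return P[:3,3],P[:3,:3]@np.array([s[0],-s[1],-1])
def at_z(m,u,v,z):
    o,d=ray(m,u,v); return o+d*(z-o[2])/d[2]
def proj(m,p):
    K=np.array(m["camera_matrix"]); P=np.array(m["pose"])
    q=P[:3,:3].T@(np.array(p)-P[:3,3]); s=np.array([q[0],-q[1]])/-q[2]
    s=s*(1+m["k1"]*(s@s)); return K[0,0]*s[0]+K[0,2],K[1,1]*s[1]+K[1,2]
E
python3 - <<'E'
from h import *
np.set_printoptions(precision=4,suppress=True)
a=capture("side");b=capture("top")
cv2.imwrite("pics/side.png",a);cv2.imwrite("pics/top.png",b)
for n in("top","side"):
  for t in("angle_piece","tape_grip","tape_nose","hook","lock_top","grease_tin","wood_block","spanner"):
    print(n,t,[(np.round(d["location"],3).tolist(),round(d["p"],2)) for d in spot_in(n,t)][:3])
print(readout.read_state())
for n in("top","side"): print(camera_model(n))
E
```

```text
pics
top angle_piece [([0.604, 0.215, 0.004], 0.9)]
top tape_grip [([0.394, 0.357, 0.062], 0.8), ([0.456, -0.091, 0.062], 0.73), ([0.399, 0.043, 0.066], 0.65)]
top tape_nose [([0.4, 0.36, 0.061], 0.96), ([0.456, -0.092, 0.063], 0.69), ([0.4, 0.045, 0.067], 0.59)]
top hook []
top lock_top [([0.398, 0.361, 0.07], 0.59), ([0.404, 0.045, 0.07], 0.48)]
top grease_tin [([0.62, 0.41, 0.033], 0.73), ([0.597, -0.01, 0.053], 0.64)]
top wood_block [([0.621, 0.411, 0.03], 0.96)]
top spanner [([0.562, -0.3, 0.007], 0.61), ([0.601, -0.007, 0.055], 0.31)]
side angle_piece [([0.606, 0.217, 0.003], 0.61)]
side tape_grip [([0.401, 0.071, 0.039], 0.96), ([0.4, 0.38, 0.046], 0.79), ([0.455, -0.077, 0.041], 0.75)]
side tape_nose [([0.458, -0.078, 0.039], 0.88), ([0.396, 0.375, 0.047], 0.86), ([0.401, 0.064, 0.044], 0.85)]
side hook [([0.453, -0.077, 0.039], 0.41), ([0.35, 0.352, 0.022], 0.37)]
side lock_top []
side grease_tin [([0.596, 0.011, 0.045], 0.91)]
side wood_block [([0.617, 0.433, 0.028], 0.6)]
side spanner []
{'time_s': 0.9, 'joint_positions': array([-87.4065,  30.2224,  82.0863,  -0.0001,  67.
[... 463 characters left out ...]
_matrix': array([[397.1884,   0.    , 257.2132],
       [  0.    , 397.1884, 183.5915],
       [  0.    ,   0.    ,   1.    ]]), 'k1': -0.03986096350362499, 'pose': array([[ 0.0013,  0.9958, -0.0912,  0.3953],
       [-0.9999,  0.0004, -0.01  ,  0.0371],
       [-0.0099,  0.0912,  0.9958,  1.376 ],
       [ 0.    ,  0.    ,  0.    ,  1.    ]])}
{'camera_matrix': array([[351.734 ,   0.    , 250.6398],
       [  0.    , 351.734 , 196.4582],
       [  0.    ,   0.    ,   1.    ]]), 'k1': 0.01718969681453684, 'pose': array([[-0.9594,  0.1612, -0.2313,  0.2527],
       [-0.2815, -0.5022,  0.8177,  1.0061],
       [ 0.0156,  0.8496,  0.5272,  0.6996],
       [ 0.    ,  0.    ,  0.    ,  1.    ]])}
```

```bash
python3 - <<'E'
import cv2
b=cv2.imread("pics/top.png"); cv2.imwrite("pics/top2.png",cv2.resize(b,(800,600),interpolation=3))
b=cv2.imread("pics/side.png"); cv2.imwrite("pics/side2.png",cv2.resize(b,(800,600),interpolation=3))
E
```

```text
(no output)
```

View pics/top2.png

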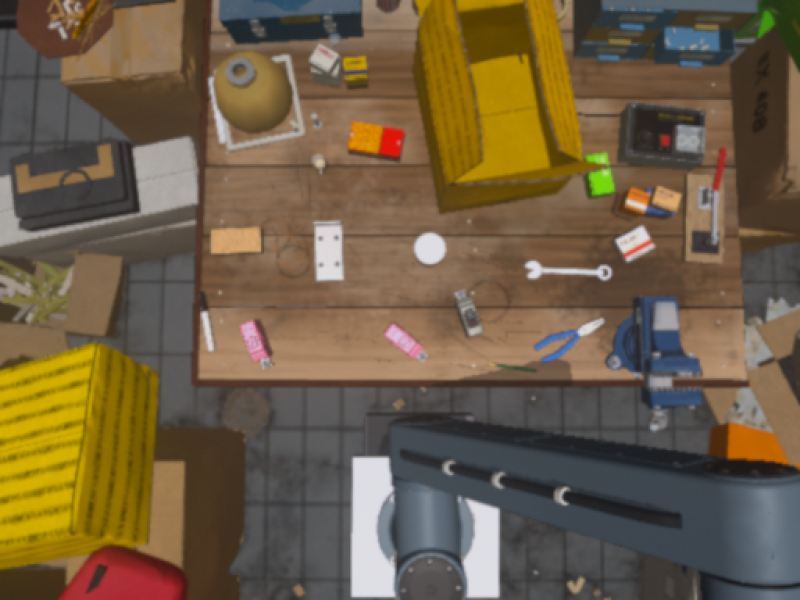

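View pics/side2.png

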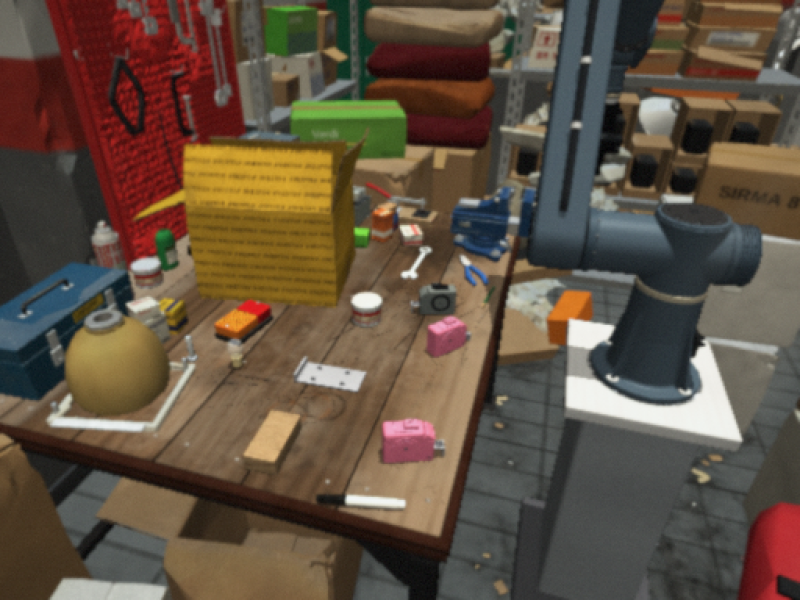

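The top view (800 px scale) shows the grey tape at (467,312) with its hook end toward the robot at (475,333). The angle piece is at (328,250), and its lip is on the far (+x) side, which the side view confirms at (303,367). The two pink look-alikes are at (255,343) and (405,340). I'll move above the grey tape.

Request:
send_rows --moves '[[[0,0,0,2.8,-2.9,-0.6,1],[0,0,0,2.8,-2.9,-0.6,1],[0,0,0,2.8,-2.9,-0.6,1],[0,0,0,2.8,-2.9,-0.6,1],[0,0,0,2.8,-2.9,-0.6,1]]]'

```text
time_s: 1.4
position: [0.2437, -0.4356, 0.2185]
tcp_rot: [[0.975, 0.221, 0.0], [0.221, -0.975, -0.0], [0.0, 0.0, -1.0]]
force: [0.1, 0.1, 0.2]
opening: 0.993
```

Request:
send_rows --moves '[[[0,0,0,2.8,-2.9,-0.6,1],[0,0,0,2.8,-2.9,-0.6,1],[0,0,0,2.8,-2.9,-0.6,1],[0,0,0,2.8,-2.9,-0.6,1],[0,0,0,2.8,-2.9,-0.6,1]]]'

```text
time_s: 1.9
position: [0.3481, -0.2631, 0.2487]
tcp_rot: [[0.975, 0.222, 0.001], [0.222, -0.975, -0.001], [0.0, 0.001, -1.0]]
force: [0.5, -0.3, 0.3]
opening: 0.998
```

Request:
send_rows --moves '[[[0,0,0,2.8,-2.9,-0.6,1],[0,0,0,2.8,-2.9,-0.6,1],[0,0,0,2.8,-2.9,-0.6,1],[0,0,0,2.8,-2.9,-0.6,1],[0,0,0,0,0,0,1]]]'

```text
time_s: 2.4
position: [0.4329, -0.123, 0.2732]
tcp_rot: [[0.974, 0.228, 0.003], [0.228, -0.974, 0.0], [0.003, 0.0, -1.0]]
force: [-0.3, -0.5, 0.3]
opening: 0.999
```

```bash
python3 - <<'E'
from h import *
np.set_printoptions(precision=4,suppress=True)
m=camera_model("wrist");a=capture("wrist")
print(m)
for t in("tape_grip","tape_nose","hook","lock_top"):
    print(t,[(np.round(d["location"],3).tolist(),round(d["p"],2)) for d in spot_in("wrist",t)][:3])
r=regions_of("wrist","tape_grip"); print([x["p"] for x in r])
big=cv2.resize(a,(800,600),interpolation=3)
if r:
  c,_=cv2.findContours(r[0]["mask"].astype(np.uint8),0,1); cv2.drawContours(big,[(x*800/512).astype(int) for x in c],-1,(0,255,0),1)
cv2.imwrite("pics/w1.png",big)
# angle piece
t=camera_model("top"); capture("top"); mk=regions_of("top","angle_piece")[0]["mask"]
v,u=np.nonzero(mk); P=np.array([at_z(t,x,y,.005)[:2] for x,y in zip(u,v)])
print(cv2.minAreaRect((P*1000).astype(np.float32)), P.mean(0))
s=camera_model("side"); capture("side"); mk=regions_of("side","angle_piece")[0]["mask"]
v,u=np.nonzero(mk); P=np.array([at_z(s,x,y,.005)[:2] for x,y in zip(u,v)])
print(cv2.minAreaRect((P*1000).astype(np.float32)), P.mean(0))
E
```

```text
{'camera_matrix': array([[334.2765,   0.    , 253.5458],
       [  0.    , 334.2765, 190.465 ],
       [  0.    ,   0.    ,   1.    ]]), 'k1': -0.09526738607249102, 'pose': array([[ 0.2287,  0.9387,  0.2581,  0.5029],
       [-0.9735,  0.2205,  0.0607, -0.1054],
       [ 0.    , -0.2652,  0.9642,  0.4697],
       [ 0.    ,  0.    ,  0.    ,  1.    ]])}
tape_grip [([0.461, -0.09, 0.069], 0.62), ([0.407, 0.038, 0.062], 0.62)]
tape_nose [([0.46, -0.091, 0.067], 0.94), ([0.407, 0.042, 0.061], 0.7)]
hook [([0.499, -0.078, 0.02], 0.77), ([0.367, 0.007, 0.02], 0.47)]
lock_top []
[0.84, 0.55]
((603.6428833007812, 214.85012817382812), (131.9578857421875, 63.61566925048828), 4.731180667877197) [0.6025 0.2145]
((472.6843566894531, -148.33837890625), (105.77002716064453, 161.77586364746094), 10.77847957611084) [ 0.4642 -0.1414]
```

View pics/w1.png

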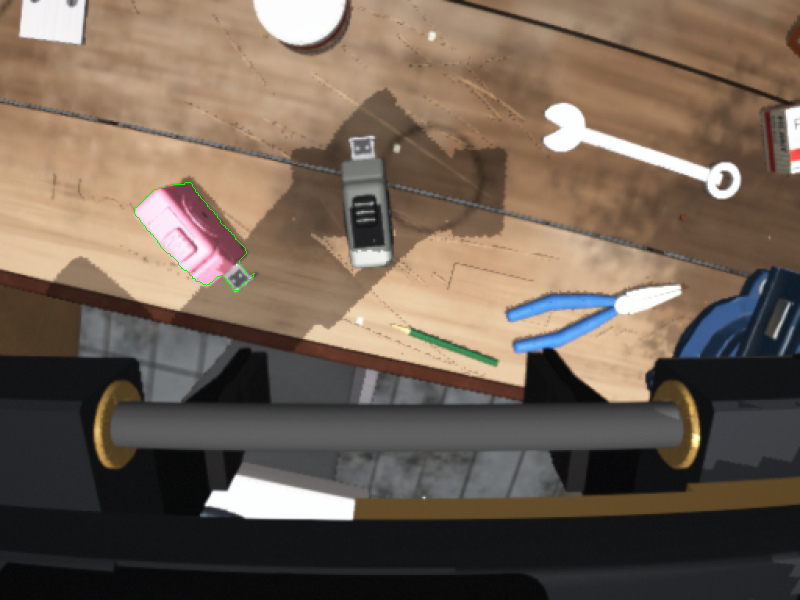

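The wrist view shows the grey tape at about (366,210). Its hook is at (362,148), on the far side, so the nose already points roughly toward +x. I'll fit its pose from the visible corners.

```bash
python3 - <<'E'
from h import *
from scipy.optimize import least_squares
np.set_printoptions(precision=4,suppress=True)
m=camera_model("wrist"); s=512/800
L=np.array([[69,11,21],[69,-11,21],[50,17,66],[50,-17,66],[-34,17,66],[-34,-17,66],[12,0,75]])/1e3
U=np.array([[349,137],[374,137],[343,164],[384,160],[350,263],[391,260],[366,221]])*s
def W(q): c,n=np.cos(q[2]),np.sin(q[2]); return np.c_[q[0]+c*L[:,0]-n*L[:,1],q[1]+n*L[:,0]+c*L[:,1],L[:,2]]
f=lambda q:(np.array([proj(m,p) for p in W(q)])-U).ravel()
r=least_squares(f,[.46,-.09,0],loss="soft_l1"); print(r.x,np.degrees(r.x[2])); print(f(r.x).reshape(-1,2))
st=__import__("rig").readout.read_state(); print(st["position"],np.degrees(np.arctan2(st["tcp_rot"][1,0],st["tcp_rot"][0,0])))
E
```

```text
[ 0.442  -0.1005  0.299 ] 17.128728256023162
[[ 0.3422  0.7414]
 [ 1.3026 -0.6578]
 [-2.6957 -0.5799]
 [-0.0802 -0.3712]
 [-0.2155  5.6223]
 [ 1.0208  5.4782]
 [-0.552  -5.0729]]
[ 0.4305 -0.1273  0.272 ] 12.72323330730621
```

Request:
send_rows --moves '[[[0,0,0,0.85,-1.2,3,1],[0,0,0,0.85,-1.2,3,1],[0,0,-2.2,0,0,4,1],[0,0,-2.2,0,0,4,1],[0,0,0,0,0,0,1]]]'

```text
time_s: 3.4
position: [0.4381, -0.0978, 0.1283]
tcp_rot: [[0.955, 0.295, -0.01], [0.295, -0.955, 0.005], [-0.008, -0.008, -1.0]]
force: [-0.1, 0.6, 0.6]
opening: 1.005
```

```bash
python3 - <<'E'
from h import *
m=camera_model("wrist");a=capture("wrist");st=readout.read_state()
import pickle; pickle.dump((m,st),open("w2.pkl","wb"))
print(st["position"],np.degrees(np.arctan2(st["tcp_rot"][1,0],st["tcp_rot"][0,0])))
for t in("tape_grip","hook","lock_top"):
    print(t,[(np.round(d["location"],3).tolist(),round(d["p"],2)) for d in spot_in("wrist",t)][:3])
cv2.imwrite("pics/w2.png",cv2.resize(a[40:240,130:397],(800,600),interpolation=3))
E
```

```text
[ 0.44025118 -0.09880752  0.13058245] 17.14020677493325
tape_grip [([0.408, 0.039, 0.062], 0.71), ([0.461, -0.081, 0.069], 0.6)]
hook [([0.503, -0.075, 0.024], 0.95), ([0.37, 0.007, 0.023], 0.71)]
lock_top [([0.4, 0.042, 0.077], 0.94), ([0.458, -0.096, 0.075], 0.92)]
```

View pics/w2.png

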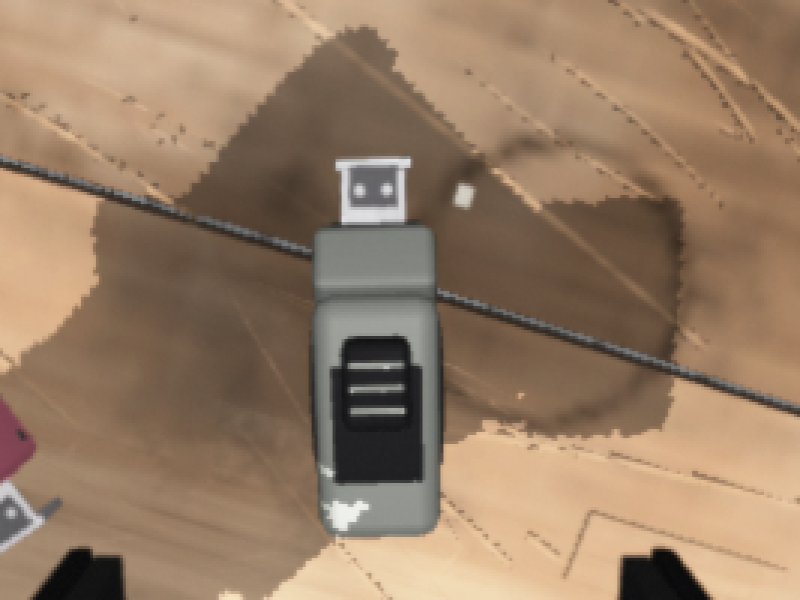

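The close crop shows the hook edge from (336,162) to (410,160), the lock cap at (376,383), and the case centreline almost vertical at x≈376. The rear edge is at y≈535.

```bash
python3 - <<'E'
from h import *
import pickle
from scipy.optimize import least_squares
np.set_printoptions(precision=4,suppress=True)
m,st=pickle.load(open("w2.pkl","rb"))
L=np.array([[69,11,21.5],[69,-11,21.5],[12,9,75],[12,-9,75],[21,0,75.]])/1e3
U=np.array([[336,163],[410,161],[343,381],[410,381],[375.5,342]])/3+[130,40]
def W(q): c,n=np.cos(q[2]),np.sin(q[2]); return np.c_[q[0]+c*L[:,0]-n*L[:,1],q[1]+n*L[:,0]+c*L[:,1],L[:,2]]
f=lambda q:(np.array([proj(m,p) for p in W(q)])-U).ravel()
r=least_squares(f,[.46,-.09,0],loss="soft_l1"); q=r.x; print(q,np.degrees(q[2])); print(f(q).reshape(-1,2))
d=q[:2]-st["position"][:2]; R=st["tcp_rot"]; print("tool xy",R[:2,:2].T@d, "tilt",R[:,2])
E
```

```text
[ 0.4469 -0.0952  0.3216] 18.42853149297896
[[-0.2455 -3.1267]
 [ 0.2488 -3.0042]
 [-0.7167  0.7257]
 [ 0.623   0.2791]
 [ 0.047   1.803 ]]
tool xy [ 0.0074 -0.0015] tilt [-0.0056  0.0028 -1.    ]
```

Request:
send_rows --moves '[[[0,0,-1.2,0.6,-0.1,2,1],[0,0,0,0,0,3,1],[0,0,0,0,0,3,1],[0,0,0,0,0,2.9,1],[0,0,0,0,0,0,1]]]'

```text
time_s: 4.1
position: [0.4473, -0.0967, 0.0224]
tcp_rot: [[0.949, 0.315, -0.002], [0.315, -0.949, 0.001], [-0.002, -0.002, -1.0]]
force: [0.3, -0.2, 0.5]
opening: 0.998
```

Request:
send_rows --moves '[[[0,0,0,0,0,0,-1],[0,0,0,0,0,0,-1],[0,0,0,0,0,0,-1],[0,0,0,0,0,0,-1],[0,0,0,0,0,0,-1]]]'

```text
time_s: 4.6
position: [0.448, -0.0968, 0.0239]
tcp_rot: [[0.949, 0.316, 0.001], [0.316, -0.949, -0.001], [0.001, 0.001, -1.0]]
force: [0.3, -0.3, 0.4]
opening: 0.633
```

Request:
send_rows --moves '[[[0,0,0,0,0,0,-1],[0,0,0,0,0,0,-1],[0,0,0,0,0,0,-1],[0,0,0,0,0,0,-1],[0,0,0,0,0,0,-1]]]'

```text
time_s: 5.1
position: [0.4475, -0.0965, 0.0231]
tcp_rot: [[0.949, 0.316, -0.0], [0.316, -0.949, 0.0], [-0.0, -0.0, -1.0]]
force: [-0.8, 0.9, 1.3]
opening: 0.386
```

Request:
send_rows --moves '[[[0,0,0,0,0,-2,-1],[0,0,0,0,0,-3,-1],[0,0,0,0,0,-3,-1],[0,0,0,0,0,-3,-1],[0,0,0,0,0,0,-1]]]'

```text
time_s: 5.6
position: [0.4499, -0.0977, 0.136]
tcp_rot: [[0.949, 0.316, 0.007], [0.316, -0.949, -0.003], [0.005, 0.005, -1.0]]
force: [1.4, -0.5, -2.5]
opening: 0.383
```

Request:
send_rows --moves '[[[0,0,0,2,-2,-0.4,-1],[0,0,0,3,-3,-0.5,-1],[0,0,0,3,-3.1,-0.5,-1],[0,0,0,3,-3.1,0,-1],[0,0,0,3,-3.1,0,-1]]]'

```text
time_s: 6.1
position: [0.5345, 0.0849, 0.1454]
tcp_rot: [[0.949, 0.316, -0.003], [0.316, -0.949, -0.0], [-0.003, -0.001, -1.0]]
force: [0.6, -1.5, -2.2]
opening: 0.383
```

Request:
send_rows --moves '[[[0,0,0,3,-3.1,0,-1],[0,0,0,3,-3.1,0,-1],[0,0,0,3,-3.1,0,-1],[0,0,0,1.1,-1.3,0,-1],[0,0,5,0,0,0,-1]]]'

```text
time_s: 6.6
position: [0.597, 0.2183, 0.1447]
tcp_rot: [[0.972, 0.233, -0.002], [0.233, -0.972, 0.0], [-0.002, -0.001, -1.0]]
force: [-0.4, -0.1, -3.0]
opening: 0.384
```

Request:
send_rows --moves '[[[0,0,5,0,0,0,-1],[0,0,4,0,0,0,-1],[0,0,0,0,0,0,-1],[0,0,0,0,0,0,-1],[0,0,0,0,0,0,-1]]]'

```text
time_s: 7.1
position: [0.597, 0.2154, 0.1464]
tcp_rot: [[0.997, 0.078, -0.001], [0.078, -0.997, -0.0], [-0.002, 0.0, -1.0]]
force: [-0.2, 0.3, -1.9]
opening: 0.385
```

```bash
python3 - <<'E'
from h import *
np.set_printoptions(precision=4,suppress=True)
m=camera_model("wrist");a=capture("wrist");st=readout.read_state()
import pickle; pickle.dump((m,st),open("w3.pkl","wb"))
print(st["position"],np.degrees(np.arctan2(st["tcp_rot"][1,0],st["tcp_rot"][0,0])))
for t in("angle_piece","hook","lock_top"):
    print(t,[(np.round(d["location"],3).tolist(),round(d["p"],2)) for d in spot_in("wrist",t)][:3])
cv2.imwrite("pics/w3.png",cv2.resize(a[40:265,120:420],(800,600),interpolation=3))
E
```

```text
[0.5972 0.2155 0.1467] 4.448948058581253
angle_piece [([0.65, 0.201, 0.003], 0.75)]
hook [([0.653, 0.223, 0.145], 0.76), ([0.612, 0.219, 0.194], 0.56)]
lock_top [([0.612, 0.216, 0.196], 0.61)]
```

View pics/w3.png

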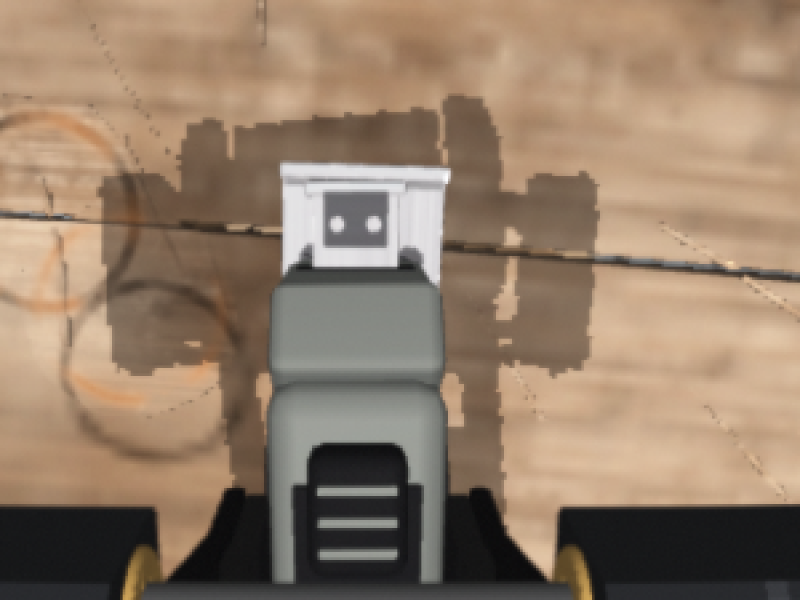

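The crop shows the lip's outer top edge from (281,163) to (449,169). The hook plate's top edge runs from (306,184) to (405,184).

```bash
python3 - <<'E'
from h import *
import pickle
np.set_printoptions(precision=4,suppress=True)
m,st=pickle.load(open("w3.pkl","rb")); s=300/800; T=lambda u,v,z:at_z(m,u*s+120,v*s+40,z)
A,B=T(281,163,.019),T(449,169,.019); print(A,B,np.linalg.norm(A-B),np.degrees(np.arctan2(*(A-B)[:2]))) 
mid=(A+B)/2; print("lip outer mid",mid)
zu=st["position"][2]-.0225; C,D=T(306,184,zu+.0215),T(405,184,zu+.0215)
print("hook",C,D,np.linalg.norm(C-D),np.degrees(np.arctan2(*(C-D)[:2]))); h=(C+D)/2
R=st["tcp_rot"]; print("hook far face rel tcp in tool",R.T@(h-st["position"])); print("lip mid rel tcp",R.T@(mid-st["position"]))
I=T(281,177,.019);J=T(446,183,.019);print("inner",(I+J)/2)
E
```

```text
[0.6643 0.2483 0.019 ] [0.6669 0.1889 0.019 ] 0.059433354769451684 -2.5218858258919754
lip outer mid [0.6656 0.2186 0.019 ]
hook [0.6624 0.2324 0.1457] [0.664  0.2111 0.1457] 0.02137916916621342 -4.495433001504045
hook far face rel tcp in tool [ 0.0663 -0.0011  0.0009]
lip mid rel tcp [0.0686 0.0021 0.1276]
inner [0.6607 0.2188 0.019 ]
```

Request:
send_rows --moves '[[[0,0,1.2,0.5,0.2,1,-1],[0,0,0,0.6,0,3,-1],[0,0,0,0,0,3,-1],[0,0,0,0,0,2.5,-1],[0,0,0,0,0,0,-1]]]'

```text
time_s: 7.8
position: [0.6051, 0.2136, 0.0475]
tcp_rot: [[0.998, 0.055, -0.009], [0.055, -0.998, -0.002], [-0.009, 0.001, -1.0]]
force: [-1.2, 0.7, -2.6]
opening: 0.388
```

```bash
python3 - <<'E'
from h import *
np.set_printoptions(precision=4,suppress=True)
m=camera_model("wrist");a=capture("wrist");st=readout.read_state()
import pickle; pickle.dump((m,st),open("w4.pkl","wb"))
print(st["position"],np.degrees(np.arctan2(st["tcp_rot"][1,0],st["tcp_rot"][0,0])),st["force"])
cv2.imwrite("pics/w4.png",cv2.resize(a[70:220,160:360],(800,600),interpolation=3))
E
```

```text
[0.607  0.214  0.0498] 3.191519067794909 [ 0.1042  0.1792 -2.2911]
```

View pics/w4.png

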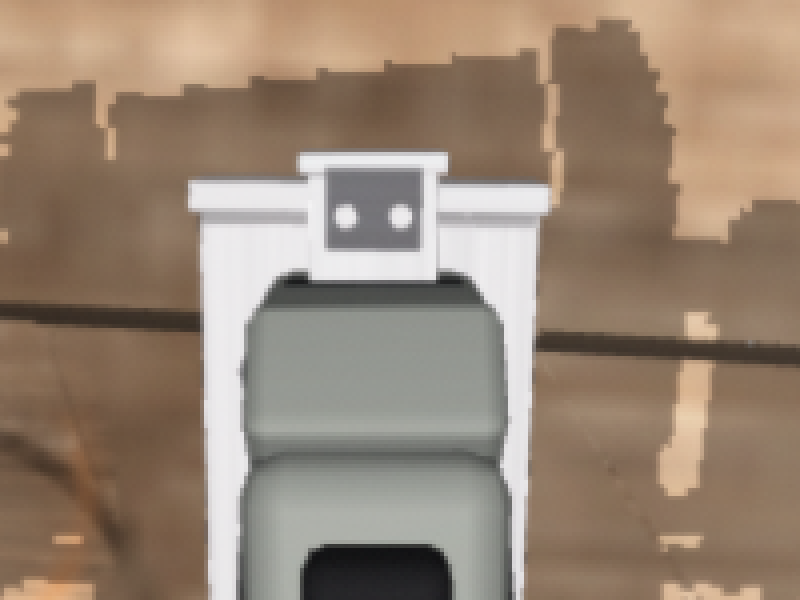

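The lip's outer edge is at v≈181 (u 189 to 549). The hook's far edge is at v≈153 (u 299 to 447), centred and parallel to the lip.

```bash
python3 - <<'E'
from h import *
import pickle
np.set_printoptions(precision=4,suppress=True)
m,st=pickle.load(open("w4.pkl","rb")); T=lambda u,v,z:at_z(m,u/4+160,v/4+70,z)
R=st["tcp_rot"];p=st["position"];g=lambda P:R.T@(P-p)
A,B=T(189,180,.019),T(549,182,.019);C,D=T(299,153,p[2]-.001),T(447,153,p[2]-.001)
print(np.linalg.norm(A-B),np.linalg.norm(C-D),np.degrees(np.arctan2(*(A-B)[:2])),(A+B)/2); print("lip",g((A+B)/2),"hook",g((C+D)/2), "inner lip",g(T(370,212,.019)))
E
```

```text
0.05935097552850298 0.021022699653453266 -2.8936053324974362 [0.6663 0.2189 0.019 ]
lip [ 0.0596 -0.0015  0.0305] hook [ 0.0651 -0.0009  0.0007] inner lip [ 0.0545 -0.0014  0.0306]
```

Request:
send_rows --moves '[[[0,0,0,0.3,0,0,-1],[0,0,0,0,0,0,-1],[0,0,0,0,0,0.7,-1],[0,0,0,0,0,0.7,-1],[0,0,0,0,0,0.6,-1]]]'

```text
time_s: 8.35
position: [0.6114, 0.2147, 0.0318]
tcp_rot: [[0.998, 0.056, -0.0], [0.056, -0.998, -0.0], [-0.0, 0.0, -1.0]]
force: [-0.3, 0.7, -2.3]
opening: 0.387
```

Request:
send_rows --moves '[[[0,0,0,0,0,0,-1],[0,0,0,0,0,0,-1],[0,0,0,-0.5,0,0,-1],[0,0,0,-1,0,0,-1],[0,0,0,-1,0,0,-1]]]'

```text
time_s: 8.85
position: [0.5877, 0.2134, 0.0327]
tcp_rot: [[0.998, 0.056, 0.004], [0.056, -0.998, 0.001], [0.004, -0.0, -1.0]]
force: [3.2, -0.4, -3.9]
opening: 0.385
```

Request:
send_rows --moves '[[[0,0,0,0,0,0,-1],[0,0,0,0,0,0,-1],[0,0,0,0,0,0,-1],[0,0,0,0,0,0,-1],[0,0,0,0,0,0,-1]]]'

```text
time_s: 9.35
position: [0.5874, 0.2134, 0.0323]
tcp_rot: [[0.998, 0.056, 0.001], [0.056, -0.998, 0.0], [0.001, -0.0, -1.0]]
force: [3.1, 0.7, -2.8]
opening: 0.385
```

```bash
python3 - <<'E'
from h import *
np.set_printoptions(precision=4,suppress=True)
m=camera_model("wrist");a=capture("wrist");st=readout.read_state()
import pickle; pickle.dump((m,st),open("w5.pkl","wb"))
print(st["position"],st["tcp_rot"],st["force"],st["opening"])
cv2.imwrite("pics/w5.png",cv2.resize(a[40:240,130:397],(800,600),interpolation=3))
E
```

```text
[0.5872 0.2134 0.0323] [[ 0.9984  0.0561  0.001 ]
 [ 0.0561 -0.9984  0.0002]
 [ 0.001  -0.0002 -1.    ]] [ 2.2929  0.2938 -2.3009] 0.38709354756665537
```

View pics/w5.png

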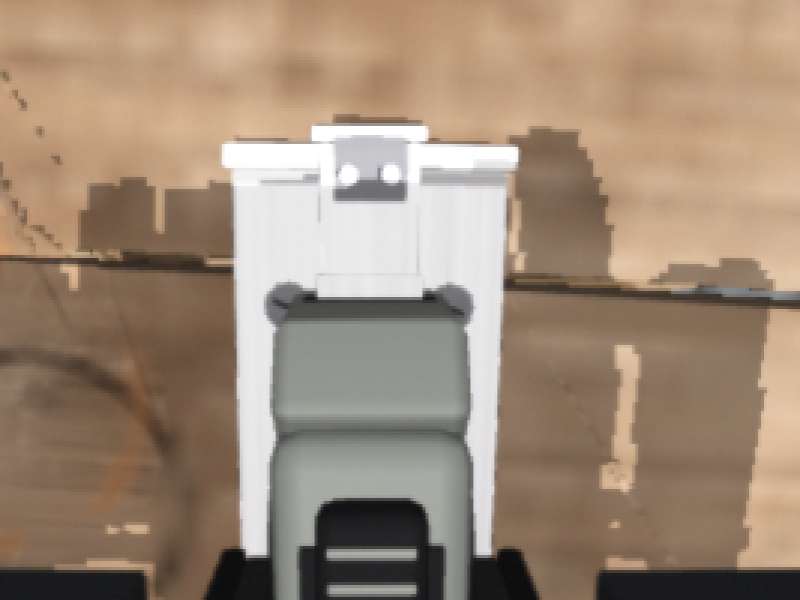

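The tape is hooked: the blade is out about 17 mm and the spring force reads +3 N. I'll lower it slightly and draw it back.

Request:
send_rows --moves '[[[0,0,0,-0.5,0,0.1,-1],[0,0,0,-1,0,0.1,-1],[0,0,0,-1.5,0,0,-1],[0,0,0,-1.5,0,0,-1],[0,0,0,-1.5,0,0,-1]]]'

```text
time_s: 9.9
position: [0.5256, 0.2099, 0.0303]
tcp_rot: [[0.998, 0.056, 0.0], [0.056, -0.998, 0.0], [0.0, -0.0, -1.0]]
force: [3.6, 0.3, -2.2]
opening: 0.389
```

Request:
send_rows --moves '[[[0,0,0,-1.5,0,0,-1],[0,0,0,-1.5,0,0,-1],[0,0,0,-1,0,0,-1],[0,0,0,-0.5,0,0,-1],[0,0,0,0,0,0,-1]]]'

```text
time_s: 10.4
position: [0.4811, 0.2074, 0.0302]
tcp_rot: [[0.998, 0.056, -0.001], [0.056, -0.998, -0.0], [-0.001, 0.0, -1.0]]
force: [2.8, 0.9, -2.4]
opening: 0.383
```

Request:
send_rows --moves '[[[0,0,0,0,0,0,-1],[0,0,0,0,0,0,-1],[0,0,0,0,0,0,-1],[0,0,0,0,0,0,-1],[0,0,0,0,0,0,-1]]]'

```text
time_s: 10.9
position: [0.4821, 0.2074, 0.0301]
tcp_rot: [[0.998, 0.056, 0.0], [0.056, -0.998, 0.0], [0.0, -0.0, -1.0]]
force: [4.4, -0.0, -2.1]
opening: 0.381
```

Request:
send_rows --moves '[[[0,0,0,-0.3,0,0,-1],[0,0,0,0,0,0.3,-1],[0,0,0,0,0,0.3,-1],[0,0,0,0,0,0,-1],[0,0,0,0,0,0,-1]]]'

```text
time_s: 11.4
position: [0.4792, 0.2073, 0.0242]
tcp_rot: [[0.998, 0.056, 0.001], [0.056, -0.998, 0.0], [0.001, -0.0, -1.0]]
force: [4.4, -0.6, 0.1]
opening: 0.383
```

Request:
send_rows --moves '[[[0,0,0,0,0,0.1,-1],[0,0,0,0,0,0,-1],[0,0,0,0,0,0,-1],[0,0,0,0,0,0,-1],[0,0,0,0,0,0,-1]]]'

```text
time_s: 11.9
position: [0.4798, 0.2073, 0.0238]
tcp_rot: [[0.998, 0.056, 0.002], [0.056, -0.998, 0.0], [0.002, -0.0, -1.0]]
force: [4.0, 0.2, 5.9]
opening: 0.386
```

```bash
python3 - <<'E'
from h import *
a=capture("wrist");st=readout.read_state()
print(st["position"],st["force"],st["opening"])
b=capture("side")
w=cv2.resize(a[30:250],(600,258));s=cv2.resize(b[190:320,150:300],(600,520)[::1])
cv2.imwrite("pics/w6.png",np.vstack([w,s])[:600*2][:778][:600] if 0 else np.vstack([cv2.resize(a[30:250,110:410],(400,293)),cv2.resize(b[200:310,170:320],(400,293))]))
E
```

```text
[0.47974535 0.20731895 0.0238269 ] [4.4918453  0.0866472  6.38522883] 0.38417407339257564
```

View pics/w6.png

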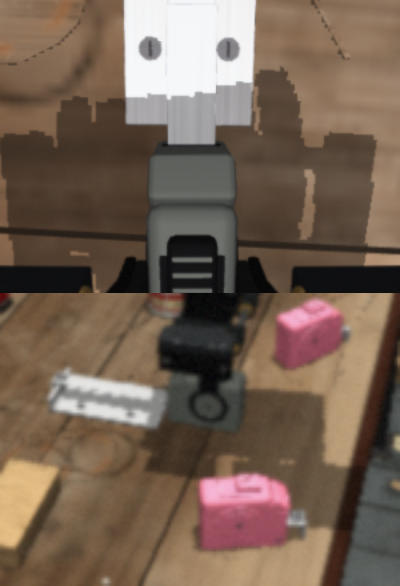

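The case is on the bench (bench reaction about 6 N) with a small gap between the nose and the plain end. I'll let go.

Request:
send_rows --moves '[[[0,0,0,0,0,0,1],[0,0,0,0,0,0,1],[0,0,0,0,0,0,1],[0,0,0,0,0,0,1],[0,0,0,0,0,0,1]]]'

```text
time_s: 12.5
position: [0.4779, 0.2071, 0.0228]
tcp_rot: [[0.998, 0.056, -0.002], [0.056, -0.998, -0.0], [-0.002, 0.0, -1.0]]
force: [0.5, 0.4, 0.6]
opening: 0.756
```

Request:
send_rows --moves '[[[0,0,0,0,0,0,1],[0,0,0,0,0,0,1],[0,0,0,0,0,0,1],[0,0,0,0,0,-0.5,1],[0,0,0,0,0,-2,1]]]'

```text
time_s: 13.0
position: [0.4772, 0.2068, 0.0472]
tcp_rot: [[0.998, 0.056, -0.004], [0.056, -0.998, -0.001], [-0.004, 0.001, -1.0]]
force: [-0.6, 0.9, -0.0]
opening: 0.995
```

Request:
send_rows --moves '[[[0,0,0,0,0,-3,1],[0,0,0,0,0,-3,1],[0,0,0,-1,0,-3,1],[0,0,0,-1,0,0,1],[0,0,0,0,0,0,1]]]'

```text
time_s: 13.5
position: [0.4572, 0.206, 0.1388]
tcp_rot: [[0.998, 0.057, -0.001], [0.057, -0.998, -0.0], [-0.001, 0.0, -1.0]]
force: [0.0, -0.6, -0.7]
opening: 1.004
```

```bash
python3 - <<'E'
from h import *
m=camera_model("wrist");a=capture("wrist");st=readout.read_state()
import pickle; pickle.dump((m,st),open("w7.pkl","wb"))
print(st["time_s"],st["position"],st["force"],st["opening"])
for t in("tape_grip","hook","lock_top"):
    print(t,[(np.round(d["location"],3).tolist(),round(d["p"],2)) for d in spot_in("wrist",t)][:3])
cv2.imwrite("pics/w7.png",cv2.resize(a[0:225,110:410],(800,600),interpolation=3))
E
```

```text
13.55 [0.45762436 0.20594222 0.13800833] [-0.19451796 -0.30735985  0.15808742] 0.9961672339446627
tape_grip [([0.422, 0.076, 0.063], 0.76), ([0.515, 0.213, 0.067], 0.71), ([0.422, 0.36, 0.05], 0.67)]
hook [([0.601, 0.216, 0.022], 0.74)]
lock_top [([0.5, 0.208, 0.071], 0.86)]
```

View pics/w7.png

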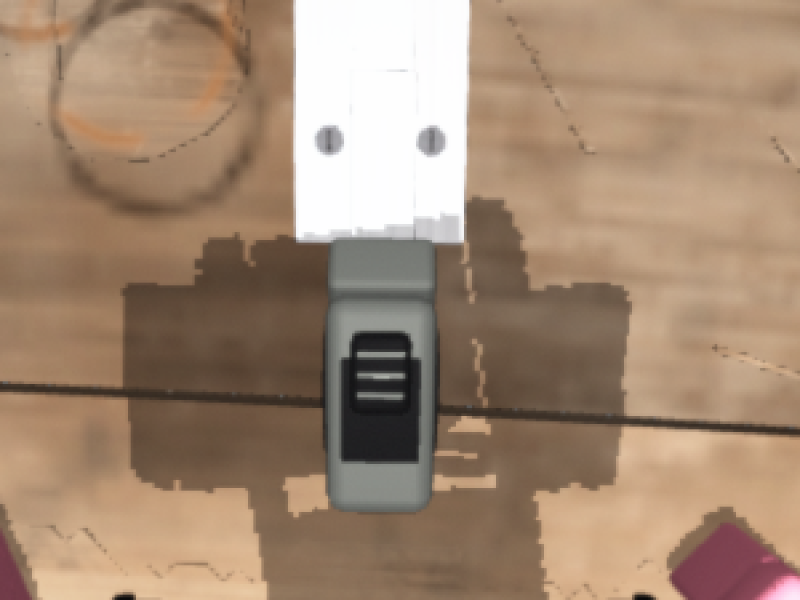

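The nose is flush on the plain end at v≈240, and the case is straight. The lock is at (380,373). I'll locate it and press.

```bash
python3 - <<'E'
from h import *
import pickle
m,st=pickle.load(open("w7.pkl","rb")); P=at_z(m,380*.375+110,373*.375,.075); print(P, st["tcp_rot"].T@(P-st["position"]))
E
```

```text
[0.49795591 0.21020325 0.075     ] [ 0.04057587 -0.00198813  0.06296416]
```

Request:
send_rows --moves '[[[0,0,0,2,-0.1,0,-1],[0,0,0,2,-0.1,0,-1],[0,0,0,0,0,0,-1],[0,0,0,0,0,0,-1],[0,0,0,0,0,0,-1]]]'

```text
time_s: 14.2
position: [0.497, 0.2101, 0.1373]
tcp_rot: [[0.998, 0.056, -0.003], [0.056, -0.998, -0.001], [-0.003, 0.0, -1.0]]
force: [-0.8, -1.1, 0.3]
opening: 0.631
```

Request:
send_rows --moves '[[[0,0,0,0,0,1,-1],[0,0,0,0,0,1,-1],[0,0,0,0,0,1,-1],[0,0,0,0,0,1,-1],[0,0,0,0,0,1,-1]]]'

```text
time_s: 14.7
position: [0.4983, 0.2103, 0.087]
tcp_rot: [[0.998, 0.056, -0.001], [0.056, -0.998, -0.0], [-0.001, 0.0, -1.0]]
force: [0.8, 0.6, -0.4]
opening: 0.17
```

Request:
send_rows --moves '[[[0,0,0,0,0,0.5,-1],[0,0,0,0,0,0,-1],[0,0,0,0,0,0,-1],[0,0,0,0,0,0,-1],[0,0,0,0,0,0,-1]]]'

```text
time_s: 15.2
position: [0.4991, 0.2104, 0.0836]
tcp_rot: [[0.998, 0.056, 0.001], [0.056, -0.998, 0.0], [0.001, -0.0, -1.0]]
force: [-0.8, 1.3, 0.4]
opening: 0.006
```

Request:
send_rows --moves '[[[0,0,0,0,0,0.3,-1],[0,0,0,0,0,0.3,-1],[0,0,0,0,0,0.2,-1],[0,0,0,0,0,0.2,-1],[0,0,0,0,0,0,-1]]]'

```text
time_s: 15.7
position: [0.4984, 0.2103, 0.0728]
tcp_rot: [[0.998, 0.056, -0.001], [0.056, -0.998, -0.0], [-0.001, 0.0, -1.0]]
force: [-0.5, -0.3, 0.0]
opening: 0.008
```

Request:
send_rows --moves '[[[0,0,0,0,0,0.2,-1],[0,0,0,0,0,0.1,-1],[0,0,0,0,0,0.1,-1],[0,0,0,0,0,0,-1],[0,0,0,0,0,0,-1]]]'

```text
time_s: 16.2
position: [0.4987, 0.2103, 0.0691]
tcp_rot: [[0.998, 0.056, -0.0], [0.056, -0.998, 0.0], [-0.0, -0.0, -1.0]]
force: [0.0, 0.4, 0.6]
opening: 0.003
```

Request:
send_rows --moves '[[[0,0,0,0,0,0.1,-1],[0,0,0,0,0,0.1,-1],[0,0,0,0,0,0,-1],[0,0,0,0,0,0,-1],[0,0,0,0,0,0,-1]]]'

```text
time_s: 16.7
position: [0.4987, 0.2103, 0.0672]
tcp_rot: [[0.998, 0.056, 0.0], [0.056, -0.998, -0.0], [0.0, 0.0, -1.0]]
force: [-0.3, -0.5, 0.3]
opening: 0.004
```

```bash
python3 - <<'E'
from h import *
a=capture("wrist");b=capture("side")
cv2.imwrite("pics/w8.png",np.hstack([cv2.resize(a[60:285,130:390],(400,346)),cv2.resize(b[200:310,170:297],(400,346),interpolation=3)]))
m=camera_model("side"); print(proj(m,[.498,.2103,.075]),proj(m,[.498,.2103,.067]))
E
```

```text
(np.float64(243.48186216262172), np.float64(227.5117430123516)) (np.float64(243.468438743215), np.float64(229.68358078499963))
```

View pics/w8.png

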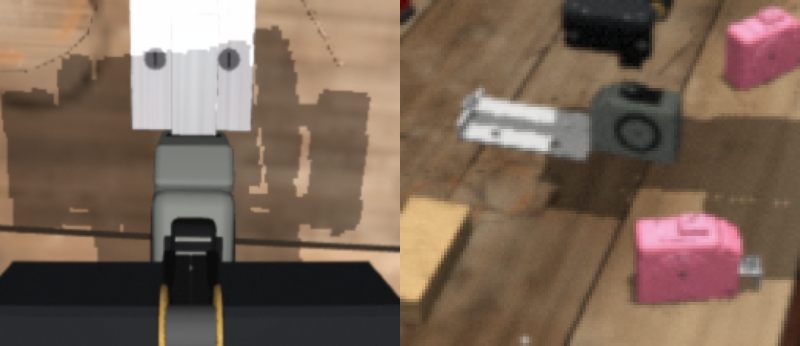

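```bash
python3 - <<'E'
from h import *
s=camera_model("side");m=camera_model("wrist");st=readout.read_state();p=st["position"];print(p)
a=capture("wrist");b=capture("side")
A=cv2.resize(a[180:270,220:290],(400,514),interpolation=0);B=cv2.resize(b[200:265,220:270],(395,514),interpolation=0)
u,v=proj(m,p);print(u,v);cv2.drawMarker(A,(int((u-220)*400/70),int((v-180)*400/70)),(0,0,255),0,14)
for z,c in((0,(0,0,255)),(.03,(0,255,0))):
  u,v=proj(s,p+[0,0,z]);cv2.drawMarker(B,(int((u-220)*7.9),int((v-200)*7.9)),c,0,14)
cv2.imwrite("pics/w9.png",np.hstack([A,B]))
E
```

```text
[0.49870077 0.21033527 0.06716973]
255.17305967258622 218.19483051922168
```

View pics/w9.png

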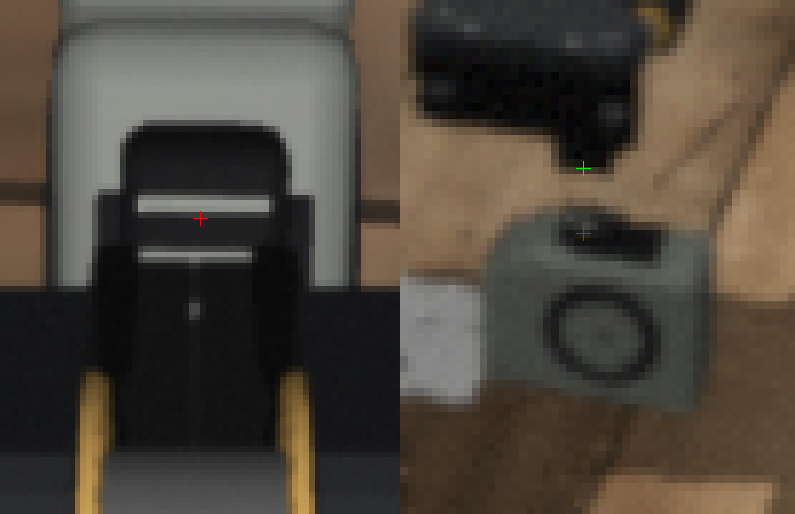

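With the fingers shut, the tips sit about 29 mm behind the nominal TCP: the red mark is the nominal TCP and the green mark, 30 mm above it, is near the real tips. There are still about 2 cm to go, so I'll lower gently and watch the force.

Request:
send_rows --moves '[[[0,0,0,0,0,0.4,-1],[0,0,0,0,0,0.4,-1],[0,0,0,0,0,0.4,-1],[0,0,0,0,0,0.2,-1],[0,0,0,0,0,0,-1]]]'

```text
time_s: 17.4
position: [0.4983, 0.2103, 0.0526]
tcp_rot: [[0.998, 0.056, -0.001], [0.056, -0.998, -0.0], [-0.001, 0.0, -1.0]]
force: [-0.3, -0.2, 0.7]
opening: -0.001
```

Request:
send_rows --moves '[[[0,0,0,0,0,0.1,-1],[0,0,0,0,0,0.1,-1],[0,0,0,0,0,0.1,-1],[0,0,0,0,0,0.1,-1],[0,0,0,0,0,0.1,-1]]]'

```text
time_s: 17.9
position: [0.4987, 0.2104, 0.0481]
tcp_rot: [[0.998, 0.056, 0.0], [0.056, -0.998, 0.0], [0.0, -0.0, -1.0]]
force: [0.1, -0.4, 0.4]
opening: 0.007
```

Request:
send_rows --moves '[[[0,0,0,0,0,0.1,-1],[0,0,0,0,0,0.1,-1],[0,0,0,0,0,0.1,-1],[0,0,0,0,0,0,-1],[0,0,0,0,0,0,-1]]]'

```text
time_s: 18.4
position: [0.4987, 0.2103, 0.0451]
tcp_rot: [[0.998, 0.056, 0.0], [0.056, -0.998, 0.0], [0.0, -0.0, -1.0]]
force: [-0.5, -0.4, -0.0]
opening: 0.004
```

Request:
send_rows --moves '[[[0,0,0,0,0,0.1,-1],[0,0,0,0,0,0.1,-1],[0,0,0,0,0,0.1,-1],[0,0,0,0,0,0,-1],[0,0,0,0,0,0,-1]]]'

```text
time_s: 18.9
position: [0.4987, 0.2103, 0.0421]
tcp_rot: [[0.998, 0.056, -0.0], [0.056, -0.998, -0.0], [-0.0, 0.0, -1.0]]
force: [-0.2, 0.3, -0.0]
opening: 0.005
```

Request:
send_rows --moves '[[[0,0,0,0,0,0.1,-1],[0,0,0,0,0,0.1,-1],[0,0,0,0,0,0.1,-1],[0,0,0,0,0,0,-1],[0,0,0,0,0,0,-1]]]'

```text
time_s: 19.4
position: [0.4989, 0.2104, 0.0393]
tcp_rot: [[0.998, 0.056, 0.0], [0.056, -0.998, 0.0], [0.0, -0.0, -1.0]]
force: [-0.0, 1.3, 2.3]
opening: 0.006
```

Request:
send_rows --moves '[[[0,0,0,0,0,0.1,-1],[0,0,0,0,0,0.1,-1],[0,0,0,0,0,0.1,-1],[0,0,0,0,0,0,-1],[0,0,0,0,0,0,-1]]]'

```text
time_s: 19.9
position: [0.4989, 0.2104, 0.0361]
tcp_rot: [[0.998, 0.056, 0.0], [0.056, -0.998, 0.0], [0.0, -0.0, -1.0]]
force: [-0.6, 0.1, 2.5]
opening: 0.004
```

Request:
send_rows --moves '[[[0,0,0,0,0,0.1,-1],[0,0,0,0,0,0.1,-1],[0,0,0,0,0,0.1,-1],[0,0,0,0,0,0,-1],[0,0,0,0,0,0,-1]]]'

```text
time_s: 20.4
position: [0.4998, 0.2105, 0.0344]
tcp_rot: [[0.998, 0.056, 0.002], [0.056, -0.998, 0.0], [0.002, -0.0, -1.0]]
force: [-0.2, -1.4, 11.4]
opening: 0.004
```

Request:
send_rows --moves '[[[0,0,0,0,0,0.1,-1],[0,0,0,0,0,0,-1],[0,0,0,0,0,0,-1],[0,0,0,0,0,-0.1,-1],[0,0,0,0,0,-0.2,-1]]]'

```text
time_s: 20.9
position: [0.4985, 0.2103, 0.0353]
tcp_rot: [[0.998, 0.056, -0.0], [0.056, -0.998, -0.0], [-0.0, 0.0, -1.0]]
force: [-0.1, -0.6, 0.6]
opening: 0.005
```

Request:
send_rows --moves '[[[0,0,0,0,0,-0.5,-1],[0,0,0,0,0,-2,-1],[0,0,0,0,0,-3,-1],[0,0,0,-2,0,-4,-1],[0,0,0,-2,0,-3,-1]]]'

```text
time_s: 21.4
position: [0.4586, 0.208, 0.1614]
tcp_rot: [[0.998, 0.056, 0.0], [0.056, -0.998, 0.0], [0.0, -0.0, -1.0]]
force: [-0.1, -0.0, 0.4]
opening: 0.006
```

Request:
send_rows --moves '[[[0,0,0,0,0,0,-1],[0,0,0,0,0,0,-1],[0,0,0,0,0,0,-1],[0,0,0,0,0,0,-1],[0,0,0,0,0,0,-1]]]'

```text
time_s: 21.9
position: [0.4586, 0.2079, 0.1589]
tcp_rot: [[0.998, 0.056, -0.002], [0.056, -0.998, -0.0], [-0.002, 0.0, -1.0]]
force: [0.1, 0.4, 0.6]
opening: 0.004
```

```bash
python3 - <<'E'
from h import *
a=capture("wrist");b=capture("side");st=readout.read_state();print(st["time_s"],st["position"],st["force"])
m=camera_model("wrist");np.save("m.npy",m)
for t in("hook","lock_top"):
    print(t,[(np.round(d["location"],3).tolist(),round(d["p"],2)) for d in spot_in("wrist",t)][:3])
for t in("grease_tin","wood_block"): print(t,[(np.round(d["location"],3).tolist(),round(d["p"],2)) for d in spot_in("side",t)][:1])
cv2.imwrite("pics/w10.png",np.hstack([cv2.resize(a[0:260,150:350],(400,520),interpolation=3),cv2.resize(b[200:265,215:265],(400,520),interpolation=3)]))
E
```

```text
22.0 [0.45865012 0.20795405 0.15929016] [-0.24240056  0.31308298  0.87999936]
hook [([0.605, 0.216, 0.023], 0.86)]
lock_top [([0.405, 0.047, 0.078], 0.87), ([0.405, 0.358, 0.078], 0.78), ([0.505, 0.208, 0.068], 0.66)]
grease_tin [([0.595, 0.012, 0.046], 0.64)]
wood_block [([0.616, 0.434, 0.032], 0.74)]
```

View pics/w10.png

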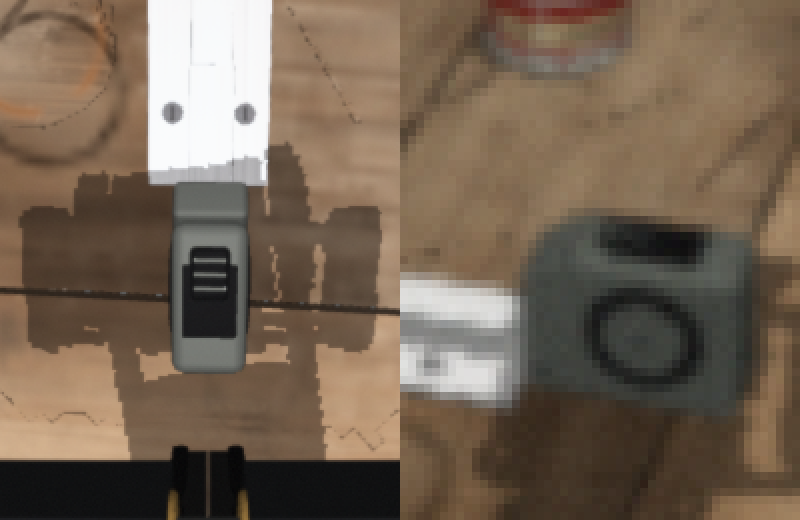

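The nose is still flush (v≈183 in the left crop), the case is upright, and the lock sits visibly lower in the side view. The press force rose to 11.4 N at the stop, above the 8 N the lock can need. The tin and block have not moved. Handing in.

```bash
python3 -c "
from rig import bot; print(bot.hand_in())"
```

```text
the job is handed in; nothing more can be done
None
```

I hooked the grey tape over the lip and drew it back along the angle piece. I stood the case on the bench past the plain end and let go, and the spring pulled its nose up against that end. Then I pressed the thumb lock down with the shut fingers, backed the arm off and handed in at about 22 s of the 48 s allowed.

**Last checks:**
- **Case:** the last pictures show it upright, in line and with its nose flush on the plain end.
- **Lock:** it took about 2.5 N over roughly 5 to 6 mm of travel, then a hard stop at 11.4 N. It looks lower in the side view.
- **Bystanders:** the tin and block read within about 1 mm of their first readings. I did not re-measure the spanner, but nothing came near it.
- **Robot:** it was clear of everything, with force readings under 1 N.

**Not confirmed or unexpected:**
- **Hook on the lip:** the hook end was out of the frame in my last close pictures. That it is still hooked is inferred from the steady spring pull while drawing, the case sliding up to the end when released, and its unchanged position.
- **Finger length:** with the fingers shut, the tips sat about 3 cm behind the nominal tool point. My first press attempts therefore stopped short of the lock, and I went lower, guided by the force reading.

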